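# Free the drill's trigger and test-run it

### The arm

A 6-joint arm with a two-finger parallel gripper is mounted at the origin on the work surface. World frame = base frame: x ahead of the robot, y to its left, z up, the work surface at z = 0. Lengths are in m, angles in rad, forces in N, time in s.
With the tool pointing down it reaches from about 0.35 to 0.775 m from the base axis. Payload 7.3 kg.
Tool frame: the origin (TCP) lies at the very end of the fingers, on their centre line; the grasp point (between the pads) lies grip_point_offset behind it (grip_point_offset is the distance from the TCP to the grasp point, in m); z points along the fingers, y is the direction in which the jaws open and shut (so a half turn about z gives the same grasp; the last joint's range is limited). The gripper opens to 92 mm and grips with 3 to 60 N. Pads are 19 mm wide; open, the fingers measure 130 mm over their backs; the gripper's body (75 mm by 190 mm) begins 47 mm behind the grasp point.
Start: joints at [-0.146, 0.342, 1.524, -0, 1.275, -0.146], TCP at [0.525, 0, 0.227] pointing down, gripper open.
Joint ranges: [-2.53, 2.53], [-0.77, 2.02], [0.04, 2.7], [-1, 4.14], [0.28, 2.66], [-3.11, 3.11]. Speed limits (rad/s): [2.57, 2.57, 3.14, 3.14, 3.14, 3.14].

### API

Orientations are given as [roll, pitch, yaw] about the fixed x, y, z axes, in that order (R = Rz(yaw) Ry(pitch) Rx(roll)).
In Python, from cell import * gives the robot as it stands.
- The arm moves only by the shell command python3 -m inch 'ROWS' [OPENING] [FORCE]. ROWS is JSON, a list that holds one entry, the list of rows, each a list of 4 numbers: the shift along the tool's x, y, z in mm, then the turn about the tool's z in rad. In form: [[[x, y, z, roll], ...]]. A call has 1 to 10 rows; each row shifts and turns the commanded pose from where the row before left it, along the tool's axes as they then stand; what a row does not reach is not made up. A row lasts 1/8 s, in which the tool goes at most 62.5 mm and 10.7 degrees, less where a joint would pass 70% of its speed; a pose out of reach is approached as far as the arm can. A call with a gripper value outside its range is refused whole. OPENING is the closure, from -1 (fully open) to 1 (shut), set as the call begins (- or left out, the last holds). The fingers move at their own pace and stop on an object; FORCE is the grip in N (left out, the last holds). Time passes only in rows, so rows that do not move let the fingers close. It gives the time, the measured TCP pose, the force and the opening at its end, in the units of the state.
- observe(): the state, without advancing time (a new reading comes with each control period).
- read_camera(name): name is "scene" or "side" or "wrist"; returns a dict with "img" (384x512x3 uint8, blue, green, red), "fx", "fy", "cx", "cy" (pixels), "eye" and "rotation" of the camera in the world; the wrist camera has in their place "T_tool_cam" (4x4, takes a point from camera to tool coordinates, whose origin is the TCP and whose axes are the flange's). Camera axes: x right, y down, z forward; pixel columns grow to the right and rows downward; lengths in m; the calibration is good to about 2 mm. A picture is of the moment at which its call begins: read the wrist's pose just before it. There is no depth.
- hand_in(): hands the job in, once; it reports no verdict.
Trained networks look in the newest picture that a camera, given by its name, has taken for a name from the list of things; names that differ only in an ending like _2 or _b are one class to them, and where a whole thing is asked for, a point or a joint stands for the part that bears it (a point fixed in the world has none). Each returns a list of dicts, best first, with "conf" (0 to 1); they miss things now and then, are a little off and sometimes report something else, mostly with a low value. They report only what shows in the picture. A call takes as long as a camera call. They do not tell look-alikes from the thing itself.
- boxes_of(camera, label): "at" ([row, column] in pixels, amid what is visible of it).
- place_of(camera, label): "at" ([row, column] in pixels: a listed point, or the origin of a listed thing).
The state is a dict: "time": time; "qpos": joint angles; "qvel": joint speeds; "joint_efforts": joint torques, N m; "tool_pos": TCP position; "tool_rot": TCP orientation; "contact_force": force on the tool from outside, world axes, zero at the start; "torque": the same for the moment, N m; "opening": finger opening in m.
Only numpy, scipy, OpenCV 4.12 (cv2) and the standard library are available. Lean on these libraries where they do the work, as an engineer would, in place of code of your own. Each camera call takes 0.05 s, during which the arm holds its last target. There are 200 camera calls.

### The job

A steel U-channel offcut has been hung over the handle of the drill in the bench stand and covers its trigger. Ease it off along the slant of the handle gently, without wrenching it against the drill, and set it down (do not drop it) in the open part of the scrap tray, standing on its two legs on the tray's floor. Then pinch handle and trigger together between the fingers to squeeze the trigger fully home, hold it so for a good second and let it go; leave everything else on the bench and in the tray where it is.

Things in the scene. Friction and masses are not known exactly. Their poses are not given: they have to be found in the camera images.
- stand: fixed bench stand: steel foot plate and grey pillar holding a cordless drill by its neck. Origin on the bench under the drill's barrel, z up, x the way the drill points seen from above. The barrel (64 mm across) lies 205 mm above the origin, its muzzle with buffing wheel raised 25 degrees towards +x; the handle sticks out level to -y.
- grip: the drill's handle, a black bar 30 mm square, 90 mm long from barrel to battery block (74 x 42 x 56 mm). Origin at the bar's middle, 76 mm from the barrel's axis, 50 mm from the battery. Axes: y along the handle to the barrel; x to the muzzle, the trigger's side; z out of the upper face, 25 degrees from vertical, leaning to the stand's -x. The channel comes off along this +z.
- pinch (a point): good place to squeeze, same axes as the handle: midway between the back of the handle and the trigger, 6 mm towards the trigger from the handle's middle plane and 7 mm towards the battery from its origin. The back face of the handle is 21 mm to -x from here.
- trigger (a joint): the drill's trigger, a grey blade 44 mm long and 18 mm high on the handle's +x face, hinged at its end near the barrel; its tip stands 13 mm proud of the face. 0 = free, 0.22 rad = fully home (handle and trigger together 34 mm thick, 44 mm when free). A spring pushes it back: about 4 N at the tip start it, 10 N take it home.
- channel: U-shaped steel channel offcut, about 0.3 kg: 57 mm wide over its two legs (x), 46 mm long (y), 50 mm high (z), walls 4 mm. Origin midway between the two feet, in their plane; z from the feet to the web. At the start it sits astride the handle like a saddle, web on the handle's upper face, one leg over the trigger, about 2.5 mm play either side.
- tray: fixed dark steel scrap tray 240 (x) x 180 (y) x 35 mm high, walls and floor 4 mm or so. Origin under its centre. Two bars lie in its +x end (x from 45 mm on); the rest is open, its middle at x = -35 mm.
- tin: bystander, not to be moved: flat aluminium tin, 56 mm across, 36 mm tall, on the bench below the drill's handle
- wrench: bystander, not to be moved: open spanner lying in the middle of the bench
- screwdriver: bystander, not to be moved: screwdriver lying on the left
- tube: bystander, not to be moved: piece of steel tube standing on end, 60 mm across, 70 mm tall
- jar: bystander, not to be moved: glass jar, 68 mm across, 100 mm tall, on the right
- flat_bar: bystander, not to be moved: flat steel bar 30 x 120 x 12 mm lying in the tray's far end
- square_bar: bystander, not to be moved: square steel bar 20 x 100 x 20 mm lying in the tray beside the flat bar
Mind the look-alikes: they are no part of the job. What is shaped like the channel but orange or purple is not meant.

How it is judged:
On the way, in this order (a step that is already met when the one before it is completed fails the run):
1. the channel is off the drill and stands released on the floor of the scrap tray (x of channel in the frame of tray between -0.1 and 0.06 m and y of channel in the frame of tray between -0.075 and 0.075 m and z of channel in the frame of tray below 0.01 m and angle between channel's own z axis and vertical below 0.12 rad and linear speed of channel below 0.02 m/s and contact force between the fingers and channel below 0.1 N), for 0.2 s.
2. handle and trigger are pinched together with the trigger fully home for 0.8 s (value of joint trigger above 0.18 rad and contact force between the fingers and grip above 2 N), for 0.8 s.
3. the trigger is let go (value of joint trigger below 0.03 rad), for 0.2 s.
At the end, for the whole second after the job is handed in: The channel stands on its legs (within 7 degrees of upright, feet within about 6 mm of the floor) at rest and released in the open part of the tray, its middle from 100 mm behind to 60 mm ahead of the tray's centre and within 75 mm sideways; the trigger is free again (below 0.03 rad) (all of step 1 and value of joint trigger below 0.03 rad); the robot touches nothing.
It fails at once if the channel is wrenched against the drill (over 15 N) (contact force between channel and stand above 15 N).
It fails at once if the channel is dropped (falls out of the fingers faster than 0.6 m/s) (contact force between the fingers and channel below 0.05 N and linear speed of channel above 0.6 m/s).
It fails at once if another thing on the bench or in the tray is moved by more than 30 mm (distance of any of tin, wrench, screwdriver, tube, jar, flat_bar, square_bar from where it was at the start of the episode above 0.03 m).
It also fails if it takes over 72 s, if anything falls off the work surface, if the arm or the gripper's body presses on something with over 40 N, if the wrist force passes 120 N, or if a joint passes its speed limit or range.

## Working session

There is one attempt and no reset: what is moved stays moved. The work goes in short steps, Python scripts to look and compute and a shell command to move; the robot and the scene stay as the last step left them, time stands still between calls to the robot, and variables do not carry over. Pictures are saved under pics/ and viewed, about 8 in all and at most 12, crops included, and the job is handed in when it is done.

```bash
ls; mkdir -p pics
python3 - <<'E'
from cell import *
import cv2,numpy as np
s=observe();print(s)
try: print(grip_point_offset)
except Exception as e: print(e)
ims=[]
for c in ["scene","side"]:
    r=read_camera(c);cv2.imwrite(f"pics/{c}0.png",r["img"])
    print(c,r["fx"],r["cx"],r["cy"],r["eye"],np.round(r["rotation"],3).tolist())
    for l in ["stand","grip","pinch","channel","tray","tin","wrench","tube","jar"]:
        print(l,[(np.round(d["at"]).tolist(),round(d["conf"],2)) for d in place_of(c,l)][:4])
    ims.append(cv2.resize(r["img"],(800,600)))
    cv2.imwrite(f"pics/{c}0b.png",ims[-1])
E
```

```text
pics
{'time': 0.0, 'qpos': array([-1.46035899e-01,  3.42696656e-01,  1.52503948e+00, -2.06232110e-05,
        1.27543817e+00, -1.46019672e-01]), 'qvel': array([ 0.00067022,  0.00078561,  0.00100031, -0.00146468,  0.00093383,
        0.00059604]), 'joint_efforts': array([ 7.61924657e-04, -4.31245601e+01, -2.44219762e+01,  7.17750052e-02,
        5.59406646e-02, -1.04314388e-04]), 'tool_pos': array([5.24568480e-01, 6.05377214e-05, 2.26050677e-01]), 'tool_rot': array([-3.14002497e+00, -2.10621091e-04,  1.57078595e+00]), 'contact_force': array([-0.52774661, -0.27008918,  0.24844948]), 'torque': array([0.00183032, 0.00905284, 0.04171373]), 'opening': 0.09210260227669709}
0.0188
scene 370.1966352694086 251.1686457336507 179.96113134663523 [ 1.02202973 -0.45236599  1.08157048] [-2.572, -0.001, 0.769]
stand [([228.0, 236.0], 0.77)]
grip [([215.0, 212.0], 0.59)]
pinch [([218.0, 207.0], 0.59)]
channel [([222.0, 216.0], 0.7), ([272.0, 169.0], 0.7), ([283.0, 219.0], 0.54)]
tray [([160.0, 306.0], 0.82), ([93.0, 318.0], 0.54), ([188.0, 197.0], 0.52)]
tin [([178.0, 323.0], 0.47), ([170.0, 318.0], 0.38)]
wrench [([168.0, 228.0], 0.56)]
tube [([186.0, 198.0], 0.81), ([179.0, 322.0], 0.33)]
jar [([302.0, 109.0], 0.6)]
side 417.499449476055 256.14882916312 196.35143147890662 [0.18120562 1.03569534 0.90757388] [-2.194, 0.023, -2.764]
stand [([198.0, 259.0], 0.83)]
grip [([144.0, 277.0], 0.39)]
pinch [([142.0, 271.0], 0.44)]
channel [([163.0, 290.0], 0.63), ([166.0, 249.0], 0.59)]
tray [([265.0, 225.0], 0.64)]
tin [([186.0, 282.0], 0.48)]
wrench [([235.0, 298.0], 0.64)]
tube [([201.0, 259.0], 0.73), ([215.0, 317.0], 0.69), ([254.0, 195.0], 0.68), ([140.0, 268.0], 0.15)]
jar [([184.0, 282.0], 0.5), ([149.0, 315.0], 0.49)]
```

View pics/scene0b.png

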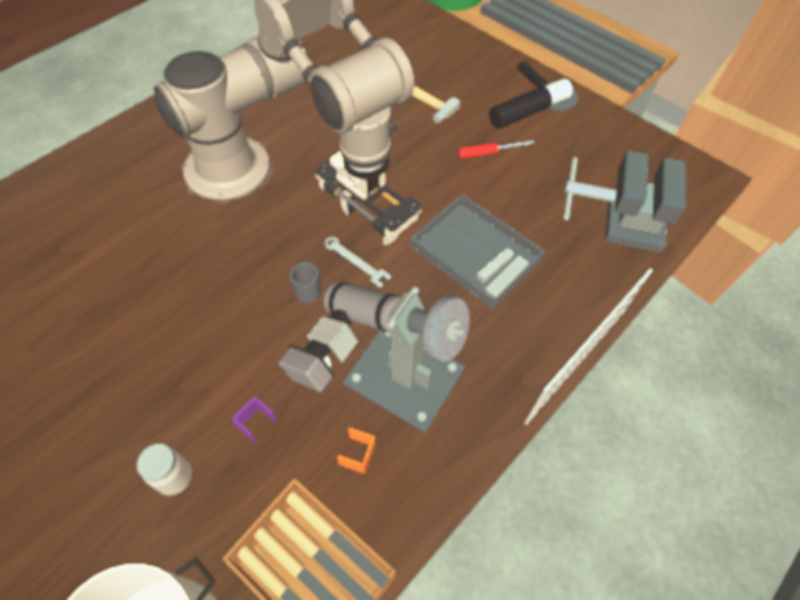

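View pics/side0b.png

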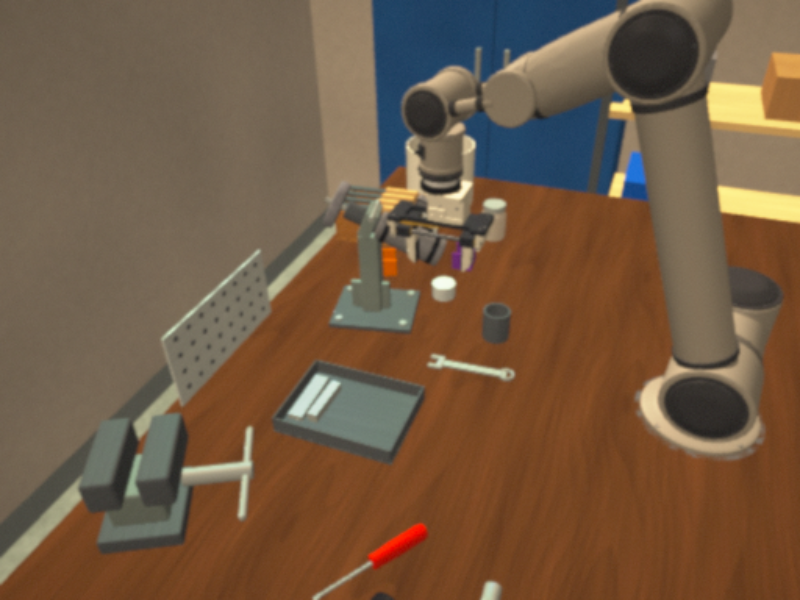

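The scene picture shows three U-shaped pieces (original pixels, row, col): grey on the drill handle (222,216), purple on the bench (270,163), and orange on the bench (288,228). The grey one astride the handle is the channel. The tray is at (160,306), and its bars are in the end toward lower right. In the side picture the gripper hides the handle. Next I'll fit the poses roughly.

```bash
cat > h.py <<'E'
import numpy as np,cv2
from cell import *
from scipy.spatial.transform import Rotation as R
from scipy.optimize import least_squares
def rot(v): return R.from_euler('xyz',v).as_matrix()
def cam(c):
    """picture + world pose of the camera (pos, matrix)"""
    s=observe(); r=read_camera(c)
    if c=="wrist":
        T=np.eye(4);T[:3,:3]=rot(s["tool_rot"]);T[:3,3]=s["tool_pos"];T=T@np.array(r["T_tool_cam"])
        E,M=T[:3,3],T[:3,:3]
    else: E,M=np.array(r["eye"]),rot(r["rotation"])
    return r["img"],dict(f=(r["fx"],r["fy"]),c=(r["cx"],r["cy"]),E=E,M=M)
def proj(k,p):
    q=(np.atleast_2d(p)-k["E"])@k["M"]
    return np.c_[q[:,1]/q[:,2]*k["f"][1]+k["c"][1],q[:,0]/q[:,2]*k["f"][0]+k["c"][0]]  # row,col
def ray(k,rc,z):
    d=k["M"]@np.array([(rc[1]-k["c"][0])/k["f"][0],(rc[0]-k["c"][1])/k["f"][1],1]);return k["E"]+d*(z-k["E"][2])/d[2]
def rz(a): return R.from_euler('z',a).as_matrix()
RG=R.from_euler('y',-25,degrees=True).as_matrix()   # grip axes in stand
def grip2stand(p): return np.array([0,-.076,.205])+np.atleast_2d(p)@RG.T
def stand2w(s,p): return np.array([s[0],s[1],0])+np.atleast_2d(p)@rz(s[2]).T
LOC={"stand":[0,0,0],"grip":grip2stand([0,0,0])[0],"pinch":grip2stand([.006,-.007,0])[0],"channel":grip2stand([.006,-.005,-.031])[0]}
E
python3 - <<'E'
from h import *
obs=[];K={}
for c in ["scene","side"]:
    im,k=cam(c);K[c]=k
    for l in LOC:
        for d in place_of(c,l)[:2]: obs.append((c,l,d["at"],d["conf"]))
    for l in["tray","tin","tube"]:
        for d in place_of(c,l)[:4]: print(c,l,np.round(ray(k,d["at"],0),3),d["conf"])
print(ray(K["scene"],(228,236),0),ray(K["scene"],(215,212),.205))
def res(s): return np.concatenate([(proj(K[c],stand2w(s,LOC[l]))[0]-a)*w for c,l,a,w in obs])
best=min((least_squares(res,[.7,-.2,y],loss="soft_l1",f_scale=3,x_scale=[.1,.1,1]) for y in np.arange(-3,3,.7)),key=lambda r:r.cost)
print(best.x,best.cost)
for c,l,a,w in obs: print(c,l,np.round(a),np.round(proj(K[c],stand2w(best.x,LOC[l]))[0]),round(w,2))
E
```

```text
scene tray [0.614 0.237 0.   ] 0.9
scene tube [ 0.435 -0.105  0.   ] 0.8
side tray [0.627 0.243 0.   ] 0.86
side tin [ 0.597 -0.241  0.   ] 0.58
side tube [ 0.426 -0.091 -0.   ] 0.65
[ 0.63296725 -0.11846705  0.        ] [ 0.63410945 -0.19941136  0.205     ]
[ 0.63749116 -0.1200918  -0.16118052] 270.0131146448039
scene stand [229. 236.] [229. 237.] 0.69
scene grip [214. 212.] [212. 211.] 0.71
scene pinch [218. 208.] [214. 210.] 0.9
scene pinch [187. 194.] [214. 210.] 0.49
scene channel [222. 216.] [222. 214.] 0.65
scene channel [286. 221.] [222. 214.] 0.51
side stand [202. 260.] [200. 262.] 0.9
side grip [144. 278.] [141. 272.] 0.65
side pinch [142. 270.] [140. 272.] 0.42
side channel [166. 292.] [146. 268.] 0.67
side channel [166. 248.] [146. 268.] 0.44
```

```bash
python3 -m inch '[[[0,0,-60,0],[0,0,-60,0],[-50,20,0,0],[-50,20,0,0]]]' -1
python3 - <<'E'
from h import *
r=read_camera("wrist");print(np.round(r["T_tool_cam"],3),r["fx"],r["fy"])
print(observe()["tool_rot"])
E
```

```text
time: 2.3
tool_pos: [0.5656, -0.1007, 0.348]
tool_rot: [3.139, 0.001, 1.573]
contact_force: [0.8, 0.4, -0.8]
opening: 0.0919
[[ 0.    -0.952 -0.307  0.083]
 [ 1.    -0.     0.001  0.   ]
 [-0.001 -0.307  0.952 -0.159]
 [ 0.     0.     0.     1.   ]] 274.1347520286148 274.1347520286148
[3.14078381 0.00383708 1.56733688]
```

```bash
cat > look.py <<'E'
import sys,pickle
from h import *
n=sys.argv[1]; im,k=cam("wrist"); cv2.imwrite(f"pics/{n}_raw.png",im); 
o=[]
for l in ["stand","grip","pinch","channel","trigger","tin","tray"]:
    for d in place_of("wrist",l)[:2]: o.append((l,np.array(d["at"]),d["conf"]));print(l,np.round(d["at"],1),round(d["conf"],2))
pickle.dump((k,o),open(f"{n}.pkl","wb"))
E
python3 look.py w1
python3 -m inch '[[[-40,20,0,-0.18],[-40,20,0,-0.18],[0,0,0,-0.18],[0,0,0,-0.18],[0,0,0,-0.18],[0,0,0,-0.18],[0,0,0,-0.18],[0,0,0,-0.15],[0,0,0,0]]]'
python3 look.py w2
python3 - <<'E'
import cv2,numpy as np
a=[cv2.imread(f"pics/w{i}_raw.png") for i in(1,2)]
cv2.imwrite("pics/w12.png",cv2.resize(np.hstack([x[:,56:456] for x in a]),(800,384)))
E
```

```text
stand [151.2 298.6] 0.62
grip [241.3 298.8] 0.88
pinch [199.  266.1] 0.7
pinch [242.1 307.3] 0.68
channel [239.5 344.1] 0.85
channel [231.4 315. ] 0.83
time: 3.72
tool_pos: [0.6118, -0.1743, 0.3472]
tool_rot: [3.141, 0.001, 2.981]
contact_force: [0.3, 0.6, 0.5]
opening: 0.0921
grip [192.8 246.2] 0.21
channel [225.8 212.1] 0.75
channel [160.9 150.6] 0.67Traceback (most recent call last):
  File "look.py", line 6, in <module>
    for d in place_of("wrist",l)[:2]: o.append((l,np.array(d["at"]),d["conf"]));print(l,np.round(d["at"],1),round(d["conf"],2))
             ~~~~~~~~^^^^^^^^^^^
ValueError: it knows: channel, flat_bar, grip, jar, pinch, screwdriver, square_bar, stand, tin, tray, tube, wrench
Traceback (most recent call last):
  File "look.py", line 6, in <module>
    for d in place_of("wrist",l)[:2]: o.append((l,np.array(d["at"]),d["conf"]));print(l,np.round(d["at"],1),round(d["conf"],2))
             ~~~~~~~~^^^^^^^^^^^
ValueError: it knows: channel, flat_bar, grip, jar, pinch, screwdriver, square_bar, stand, tin, tray, tube, wrench
```

View pics/w12.png

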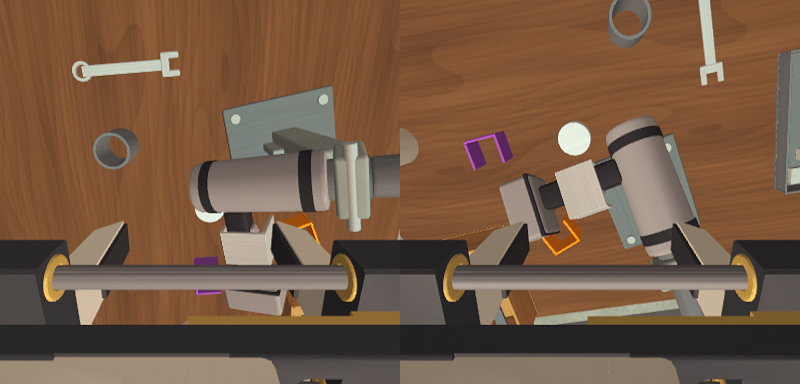

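The left crop shows the drill, with the handle and grey channel at about (row 245, col 245). The right crop shows the channel web at (188,580) between the battery and the barrel, with purple at (148,488) and orange at (237,560) lying on the bench. The foot plate edges suggest a stand yaw of about +0.2 rad, so my first fit was wrong. I'll enlarge the channel to pick its corners, which also confirms it's the right piece.

```bash
sed -i 's/"trigger",//' look.py; python3 look.py w2
python3 - <<'E'
import cv2
a=cv2.imread("pics/w2_raw.png")[105:255,150:350]
cv2.imwrite("pics/w2c.png",cv2.resize(a,(800,600),interpolation=cv2.INTER_CUBIC))
E
```

```text
channel [160.3 152.6] 0.98
channel [190.7 248.2] 0.84
tin [134.5 230.4] 0.77
tray [117.1 482. ] 0.57
```

View pics/w2c.png

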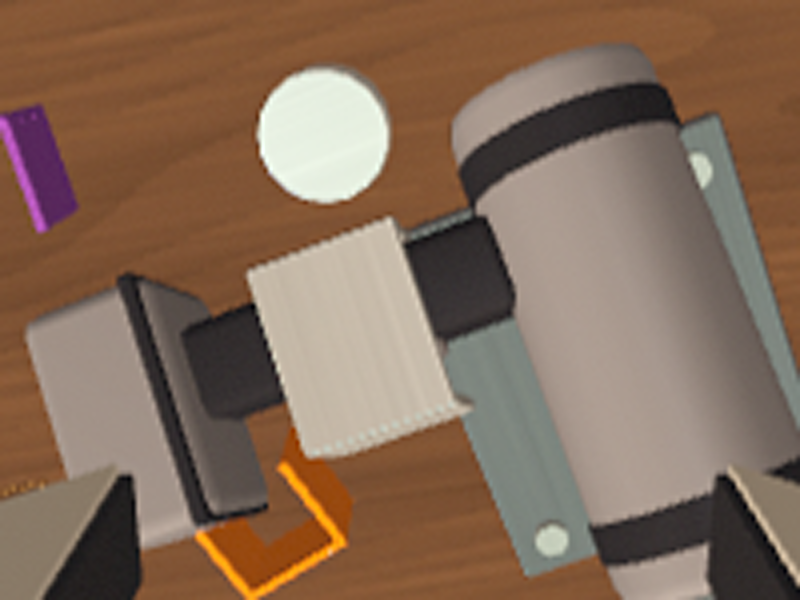

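The crop confirms the grey steel web astride the black handle. Its corners in the crop (x,y) are (247,270), (393,219), (462,405) and (313,457). The orange one lies on the bench below it.

Run:
```python
from h import *
import pickle
k,o=pickle.load(open("w2.pkl","rb"))
P=np.array([(247,270),(393,219),(462,405),(313,457)])/4.+[150,105]; P=P[:,::-1]
def cor(cx,cy,z=.019): return np.array([[cx-.0285,cy-.023,z],[cx-.0285,cy+.023,z],[cx+.0285,cy+.023,z],[cx+.0285,cy-.023,z]])
def W(s,p,dz=0): return stand2w(s,grip2stand(p)+[0,0,dz])
f=lambda v:(proj(k,W(v[:3],cor(.006,0),v[3]))-P).ravel()
for fixed in(0,1):
    r=least_squares(lambda v:f(np.r_[v,0] if fixed else v),[.63,-.2+.076,.2]+([] if fixed else [0]),x_scale=[.1,.1,1]+([] if fixed else [.1]))
    print(r.x,np.round(r.fun,1))
s=r.x
print("web centre",W(s,[.006,0,.019]))
# barrel silhouette / battery check -> cy : project barrel circle edge toward handle & handle edges, in crop px, for cy=0
def crop(p): q=proj(k,p)[:,::-1]; return np.round((q-[150,105])*4)
for n,p in {"handle -x top edge":[[-.015,y,.015] for y in(-.05,-.03,.03,.045)],"handle +x top":[[.015,y,.015] for y in(-.05,-.03,.03,.045)],
 "battery face(z up):":[[0,-.05,z] for z in(.015,.021,.028)],"tang barrel":[[x,.076-.032*np.cos(a),.032*np.sin(a)] for x in(-.03,.03) for a in(.2,.6,1.)]}.items(): print(n,crop(W(s,p)).tolist())
```

```text
[ 0.60989038 -0.12265449  0.21178385 -0.01783058] [ 0.8  0.4 -0.6  0.4 -0.4 -0.2  0.3 -0.7]
[ 0.60414728 -0.12063246  0.21425162] [-0.1 -1.2 -2.5  1.   0.6  1.5  2.3 -1.3]
web centre [[ 0.61777348 -0.19544586  0.22475556]]
handle -x top edge [[167.0, 331.0], [232.0, 306.0], [432.0, 228.0], [484.0, 208.0]]
handle +x top [[200.0, 431.0], [266.0, 407.0], [470.0, 331.0], [522.0, 311.0]]
battery face(z up): [[183.0, 381.0], [175.0, 380.0], [165.0, 378.0]]
tang barrel [[468.0, 166.0], [480.0, 149.0], [509.0, 127.0], [542.0, 366.0], [558.0, 357.0], [590.0, 342.0]]
```

```bash
python3 -m inch '[[[0,0,0,-0.18],[0,0,0,-0.18],[0,-22,20,-0.014],[0,0,20,0],[0,0,0,0]]]'
python3 look.py w3
python3 - <<'E'
import cv2
a=cv2.imread("pics/w3_raw.png")[90:240,150:350]
cv2.imwrite("pics/w3c.png",cv2.resize(a,(800,600),interpolation=cv2.INTER_CUBIC))
E
```

```text
time: 4.95
tool_pos: [0.6156, -0.1973, 0.305]
tool_rot: [3.139, -0.003, -2.929]
contact_force: [0.3, -0.7, 0.4]
opening: 0.0923
stand [175.4 299.9] 0.87
stand [236.3 471.6] 0.47
grip [197.2 255. ] 0.74
grip [ 75.6 420. ] 0.37
channel [124.8 153.5] 0.76
channel [198.2 253.8] 0.55
tin [132.4 248.8] 0.8
tray [206.3 487.7] 0.79
tray [199.1 257.6] 0.27
```

View pics/w3c.png

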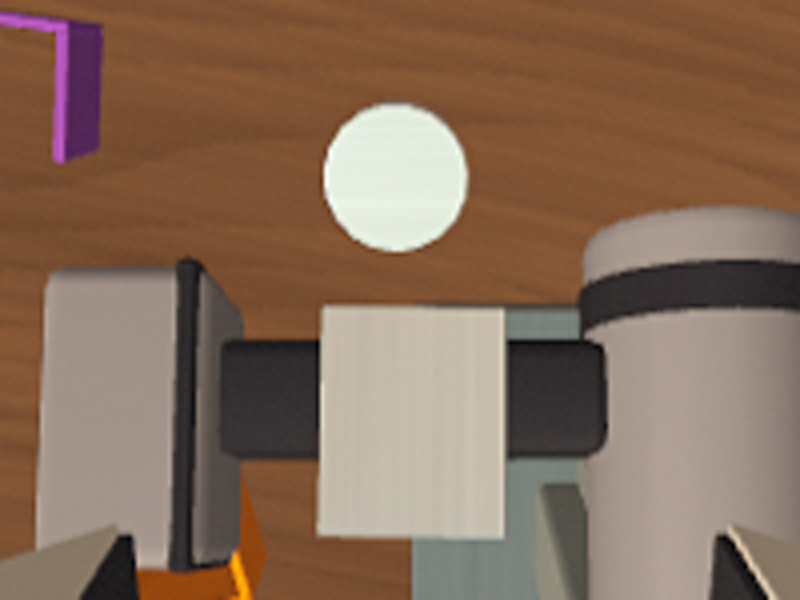

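The web now sits square in the picture, with crop corners (322,307), (504,308), (505,537) and (318,536). The handle bar spans rows 341 to 458. I'll fit this jointly with w2.

Run:
```python
from h import *
import pickle
k2=pickle.load(open("w2.pkl","rb"))[0];k3=pickle.load(open("w3.pkl","rb"))[0]
P2=(np.array([(247,270),(393,219),(462,405),(313,457)])/4.+[150,105])[:,::-1]
P3=(np.array([(322,307),(504,308),(505,537),(318,536)])/4.+[150,90])[:,::-1]
sg=np.array([[-1,-1,0],[-1,1,0],[1,1,0],[1,-1,0]])
def W(v,p): return stand2w(v[:3],grip2stand(p)+[0,0,v[3]])
def cor(v): return sg*[.0285*v[4],.023*v[4],0]+[.006,0,.019]
def run(mask,free,ks):
    v0=np.array([.61,-.12,.21,0,1.]);idx=[0,1,2]+free
    def full(u): v=v0.copy();v[idx]=u;return v
    r=least_squares(lambda u:np.concatenate([(proj(k,W(full(u),cor(full(u))))-P).ravel() for k,P in ks]),v0[idx],x_scale=np.array([.1,.1,1,.1,1])[idx])
    v=full(r.x);print(free,np.round(v,4),"rms",round(np.sqrt(np.mean(r.fun**2)),2),"web",np.round(W(v,[.006,0,.019])[0],4));return v
for ks in([(k2,P2)],[(k3,P3)],[(k2,P2),(k3,P3)]):
    for fr in([],[3],[4],[3,4]): v=run(0,fr,ks)
vv=run(0,[4],[(k2,P2),(k3,P3)])
def crop(p): return np.round((proj(k3,p)[:,::-1]-[150,90])*4).tolist()
print("handle",crop(W(vv,[[x,y,.015] for x in(-.015,.015) for y in(-.05,.044)])))
print("barrel tangent",crop(W(vv,[[-.02,.076-.032*np.cos(a),.032*np.sin(a)] for a in(0.,.3,.6,.9)])))
for rc in([(75+0,0)]):pass
print("tin top centre",ray(k3,(90+176/4,150+396/4),.036),"tin radius px",(467-325)/8)
```

```text
[] [ 0.6041 -0.1206  0.2143  0.      1.    ] rms 1.51 web [ 0.6178 -0.1954  0.2248]
[3] [ 0.6099 -0.1227  0.2118 -0.0178  1.    ] rms 0.51 web [ 0.6233 -0.1975  0.2069]
[4] [ 0.6043 -0.1205  0.2118  0.      0.9403] rms 0.51 web [ 0.6177 -0.1954  0.2248]
[3, 4] [ 0.5759 -0.1098  0.2118  0.0906  0.6369] rms 0.51 web [ 0.5894 -0.1846  0.3153]
[] [ 0.6038 -0.1246  0.2065  0.      1.    ] rms 1.98 web [ 0.6168 -0.1995  0.2248]
[3] [ 0.61   -0.1234  0.2064 -0.0182  1.    ] rms 0.08 web [ 0.623  -0.1983  0.2066]
[4] [ 0.6038 -0.1246  0.2064  0.      0.9294] rms 0.08 web [ 0.6168 -0.1995  0.2248]
[3, 4] [ 1.1258 -0.0241  0.2064 -1.5236  6.8517] rms 0.08 web [ 1.1389 -0.099  -1.2989]
[] [ 0.604  -0.1229  0.2096  0.      1.    ] rms 2.28 web [ 0.6173 -0.1978  0.2248]
[3] [ 0.6104 -0.1231  0.2086 -0.0195  1.    ] rms 0.44 web [ 0.6237 -0.198   0.2053]
[4] [ 0.6041 -0.1228  0.2084  0.      0.9348] rms 1.53 web [ 0.6173 -0.1977  0.2248]
[3, 4] [ 0.6114 -0.1231  0.2087 -0.0225  1.0163] rms 0.38 web [ 0.6246 -0.198   0.2023]
[4] [ 0.6041 -0.1228  0.2084  0.      0.9348] rms 1.53 web [ 0.6173 -0.1977  0.2248]
handle [[209.0, 337.0], [605.0, 338.0], [205.0, 463.0], [607.0, 465.0]]
barrel tangent [[595.0, 329.0], [607.0, 322.0], [631.0, 315.0], [665.0, 309.0]]
tin top centre [ 0.58524237 -0.21399022  0.036     ] tin radius px 17.75
```

The fit puts the web about 19 mm lower than a grip directly above the stand origin would give. The two views agree on this, so the handle must sit further back along the tilted barrel. The web centre is (0.6237, -0.198, 0.2055) and the yaw 0.208. I'll move above the grasp and pre-close the fingers.

```bash
python3 -m inch '[[[-12,-1.5,0,0],[-12.3,-1.5,0,0],[0,0,30,0],[0,0,20,0],[0,0,0,0],[0,0,0,0]]]' -0.11 40
python3 look.py w4
python3 - <<'E'
import cv2
a=cv2.imread("pics/w4_raw.png")[100:300,130:396]
cv2.imwrite("pics/w4c.png",cv2.resize(a,(798,600),interpolation=cv2.INTER_CUBIC))
E
```

```text
time: 6.05
tool_pos: [0.641, -0.1952, 0.2581]
tool_rot: [-3.14, 0.002, -2.928]
contact_force: [-0.4, 0.3, 0.5]
opening: 0.051
stand [168.9 310.5] 0.84
pinch [36.9 21. ] 0.48
channel [191.7 258. ] 0.76
tin [115.9 248.6] 0.9
```

View pics/w4c.png

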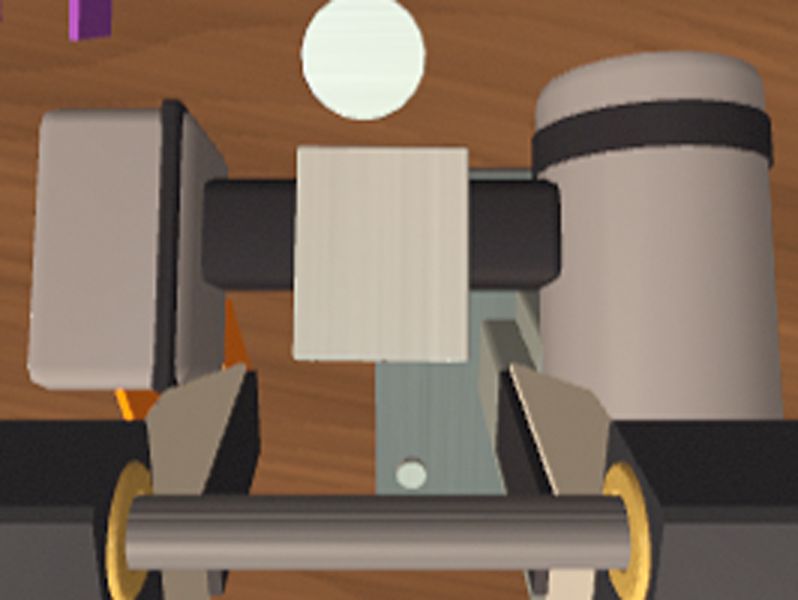

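The picture shows the tapered finger tips at columns 257 and 503, centred on the channel (columns 295 to 468), with room on both sides. I'll refit with this view for height.

Run:
```python
from h import *
import pickle
k3=pickle.load(open("w3.pkl","rb"))[0];k4=pickle.load(open("w4.pkl","rb"))[0];k2=pickle.load(open("w2.pkl","rb"))[0]
P2=(np.array([(247,270),(393,219),(462,405),(313,457)])/4.+[150,105])[:,::-1]
P3=(np.array([(322,307),(504,308),(505,537),(318,536)])/4.+[150,90])[:,::-1]
P4=(np.array([(297,147),(468,148),(468,360),(293,359)])/3.+[130,100])[:,::-1]
sg=np.array([[-1,-1,0],[-1,1,0],[1,1,0],[1,-1,0]])*[.0285,.023,0]
def W(v,p): return v[:3]+np.atleast_2d(p)@(rz(v[3])@RG).T   # v: web centre, yaw
for ks in([(k4,P4)],[(k2,P2),(k3,P3),(k4,P4)]):
    r=least_squares(lambda v:np.concatenate([(proj(k,W(v,sg))-P).ravel() for k,P in ks]),[.62,-.198,.2,.2]);v=r.x
    G=W(v,[-.006,0,-.019])[0]
    print(np.round(v,4),"rms",np.sqrt(np.mean(r.fun**2)),"grip",np.round(G,4))
s=observe();T=rot(s["tool_rot"])
t=G+rz(v[3])@[.013,-.0005,.0205]
print("tool delta mm",T.T@(t-s["tool_pos"])*1000,"turn",s["tool_rot"][2]+np.pi-v[3])
np.save("grip.npy",np.r_[G,v[3]])
```

```text
[ 0.6225 -0.1983  0.2074  0.2054] rms 0.11482473925928688 grip [ 0.625  -0.1978  0.1876]
[ 0.6231 -0.1981  0.2062  0.2071] rms 0.44416105610960566 grip [ 0.6256 -0.1976  0.1865]
tool delta mm [ 2.24148219  0.2844723  50.24091461] turn 0.006091477229607428
```

```bash
python3 -m inch '[[[2,0,20,0],[0,0,18,0],[0,0,8,0],[0,0,0,0]]]'
python3 -m inch '[[[0,0,3,0],[0,0,0,0]]]'
python3 -m inch '[[[0,0,1,0],[0,0,0,0]]]'
```

```text
time: 6.9
tool_pos: [0.6386, -0.1955, 0.2105]
tool_rot: [3.141, -0.001, -2.928]
contact_force: [-0.1, -0.3, 1.2]
opening: 0.0508
time: 7.15
tool_pos: [0.6389, -0.1956, 0.2082]
tool_rot: [-3.141, 0.001, -2.928]
contact_force: [0.4, 0.2, 0.5]
opening: 0.0507
time: 7.4
tool_pos: [0.639, -0.1956, 0.2076]
tool_rot: [-3.141, 0.001, -2.928]
contact_force: [0.6, -0.2, 3.5]
opening: 0.051
```

```bash
python3 -m inch '[[[0,0,-0.6,0],[0,0,0,0],[0,0,0,0],[0,0,0,0]]]' 0.3 10
python3 -m inch '[[[0,0,0,0],[0,0,0,0]]]' 0.3 50
```

```text
time: 7.9
tool_pos: [0.6389, -0.1955, 0.2076]
tool_rot: [-3.141, 0.001, -2.928]
contact_force: [2.1, 0.2, 3.4]
opening: 0.0455
time: 8.15
tool_pos: [0.6388, -0.1955, 0.2076]
tool_rot: [-3.141, 0.001, -2.928]
contact_force: [1.3, 0.3, 4.2]
opening: 0.045
```

```bash
python3 -m inch '[[[0.4,0,-0.9,0],[0.4,0,-0.9,0],[0.4,0,-0.9,0],[0,0,0,0]]]' 0.3 55
python3 -m inch '[[[0.85,0,-1.8,0],[0.85,0,-1.8,0],[0.85,0,-1.8,0],[0,0,0,0]]]'
```

```text
time: 8.65
tool_pos: [0.637, -0.1958, 0.2094]
tool_rot: [3.141, -0.001, -2.929]
contact_force: [-0.6, 0.7, -2.2]
opening: 0.0448
time: 9.15
tool_pos: [0.635, -0.1964, 0.2158]
tool_rot: [-3.141, 0.0, -2.928]
contact_force: [-0.5, 0.1, -2.5]
opening: 0.0447
```

```bash
python3 -m inch '[[[1.05,0,-2.25,0],[1.05,0,-2.25,0],[1.05,0,-2.25,0],[1.05,0,-2.25,0],[0,0,0,0]]]'
python3 look.py w5
python3 - <<'E'
import cv2
a=cv2.imread("pics/w5_raw.png")[100:300,130:396]
cv2.imwrite("pics/w5c.png",cv2.resize(a,(798,600),interpolation=cv2.INTER_CUBIC))
E
```

```text
time: 9.78
tool_pos: [0.6309, -0.1973, 0.2248]
tool_rot: [-3.141, 0.001, -2.928]
contact_force: [0.7, -0.3, -2.0]
opening: 0.0445
stand [181.3 311.9] 0.58
stand [43.2  5.7] 0.55
grip [41.9  6.6] 0.5
channel [214.7 260.6] 0.65
channel [115.4 130.2] 0.58
tin [124.7 248. ] 0.9
tin [ 55.4 461.9] 0.15
```

View pics/w5c.png

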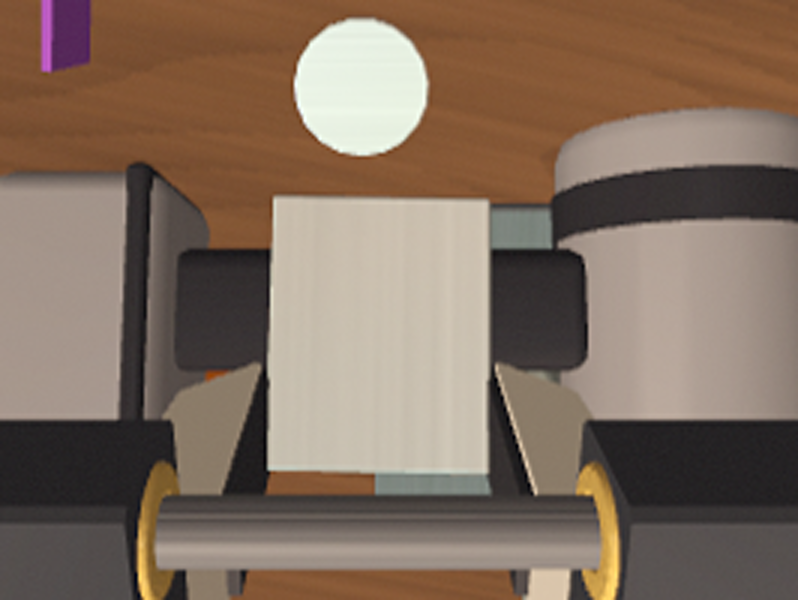

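The channel is held squarely between the fingers, with web corners (273,197), (490,199), (488,474) and (268,471). It has come up along the slant with only its own weight on the wrist. I'll check the tilt and continue.

```bash
cat > tilt.py <<'E'
from h import *
import pickle
def fit(n,pts,off,sc):
    """channel web pose from 4 corners: centre, yaw, tilt deg"""
    k=pickle.load(open(n+".pkl","rb"))[0]
    P=(np.array(pts)/sc+off)[:,::-1]
    sg=np.array([[-1,-1,0],[-1,1,0],[1,1,0],[1,-1,0]])*[.0285,.023,0]
    f=lambda v:(proj(k,v[:3]+sg@(rz(v[3])@R.from_euler('y',-v[4]).as_matrix()).T)-P).ravel()
    r=least_squares(f,[.62,-.198,.22,.2,.4]);print(np.round(r.x[:4],4),"tilt",np.degrees(r.x[4]),np.sqrt(np.mean(r.fun**2)));return r.x
E
python3 - <<'E'
from tilt import *
fit("w4",[(297,147),(468,148),(468,360),(293,359)],[130,100],3.)
fit("w5",[(273,197),(490,199),(488,474),(268,471)],[130,100],3.)
E
python3 -m inch '[[[1.7,0,-3.6,0],[1.7,0,-3.6,0],[1.7,0,-3.6,0],[1.7,0,-3.6,0],[0,0,0,0]]]'
python3 -m inch '[[[2.1,0,-4.5,0],[2.1,0,-4.5,0],[2.1,0,-4.5,0],[2.1,0,-4.5,0],[2.1,0,-4.5,0],[2.1,0,-4.5,0],[2,0,-8,0],[0,0,-15,0]]]'
```

```text
[ 0.6226 -0.1983  0.2071  0.2054] tilt 24.067871621092547 0.10204758497974376
[ 0.6149 -0.2004  0.2242  0.2007] tilt 20.783838377004507 0.2330410110104469
time: 10.75
tool_pos: [0.6243, -0.1988, 0.2394]
tool_rot: [-3.141, 0.001, -2.928]
contact_force: [-0.1, 0.3, -3.3]
opening: 0.045
time: 11.75
tool_pos: [0.6097, -0.2017, 0.2893]
tool_rot: [3.141, -0.001, -2.929]
contact_force: [-0.2, 0.1, -3.0]
opening: 0.0449
```

Run:
```python
from h import *
_,k=cam("scene")
for n,(x,y) in dict(top=(463,196),right=(543,250),bottom=(493,303),left=(413,240)).items(): print(n,np.round(ray(k,(y*.64,x*.64),.035),3))
for l in("tray","flat_bar","square_bar"):
  for d in place_of("scene",l)[:2]: print(l,np.round(ray(k,d["at"],.0),3),round(d["conf"],2))
_,k=cam("side")
for n,(x,y) in dict(a=(320,363),b=(424,383),c=(393,458),d=(275,416)).items(): print(n,np.round(ray(k,(y*.64,x*.64),.035 if n!="c" else .035),3))
for l in("tray","flat_bar","square_bar"):
  for d in place_of("side",l)[:2]: print(l,np.round(ray(k,d["at"],.0),3),round(d["conf"],2))
```

```text
top [0.51  0.32  0.035]
right [0.74  0.323 0.035]
bottom [0.746 0.138 0.035]
left [0.513 0.142 0.035]
flat_bar [0.717 0.229 0.   ] 0.54
flat_bar [0.613 0.237 0.   ] 0.49
square_bar [0.676 0.248 0.   ] 0.59
a [0.73  0.154 0.035]
b [0.509 0.137 0.035]
c [0.494 0.336 0.035]
d [0.739 0.319 0.035]
tray [0.631 0.234 0.   ] 0.67
flat_bar [0.726 0.228 0.   ] 0.86
square_bar [0.683 0.221 0.   ] 0.82
square_bar [ 0.547 -0.541  0.   ] 0.24
```

```bash
python3 -m inch '[[[0,0,-20,0],[0,0,-25,0],[0,0,-25,0],[0,15,-10,0],[-3,25,0,0]]]'
python3 -m inch '[[[-7,40,0,0],[-7,45,0,0],[-7,45,0,0],[-7,45,0,0],[-7,45,0,0],[-7,45,0,0],[-7,45,0,0],[-7,40,0,0],[-7,30,0,0],[0,0,0,0]]]'
python3 - <<'E'
from h import *
s=observe();T=rot(s["tool_rot"]);print(T.T@(np.array([.585,.232,.30])-s["tool_pos"])*1000)
E
```

```text
time: 12.78
tool_pos: [0.6042, -0.161, 0.3686]
tool_rot: [3.141, 0.0, -2.929]
contact_force: [-0.2, 0.5, -2.5]
opening: 0.0446
time: 14.02
tool_pos: [0.5836, 0.2264, 0.3672]
tool_rot: [3.141, -0.003, -2.924]
contact_force: [-0.6, -0.8, -3.1]
opening: 0.0447
[-2.7442757   5.10228446 67.21978789]
```

```bash
python3 -m inch '[[[0,2,-0,0],[0,0,40,0],[0,0,50,0],[0,0,50,0],[0,0,50,0],[0,0,50,0],[0,0,40,0],[0,0,12,0],[0,0,0,0]]]' 0.3 40
python3 look.py w6
python3 - <<'E'
import cv2
a=cv2.imread("pics/w6_raw.png")[100:300,130:396]
cv2.imwrite("pics/w6c.png",cv2.resize(a,(798,600),interpolation=cv2.INTER_CUBIC))
E
```

```text
time: 15.15
tool_pos: [0.5853, 0.2242, 0.0771]
tool_rot: [-3.142, -0.0, -2.929]
contact_force: [0.0, -0.0, -2.8]
opening: 0.0452
channel [214.8 258.1] 0.6
channel [315.7 235.4] 0.31
```

View pics/w6c.png

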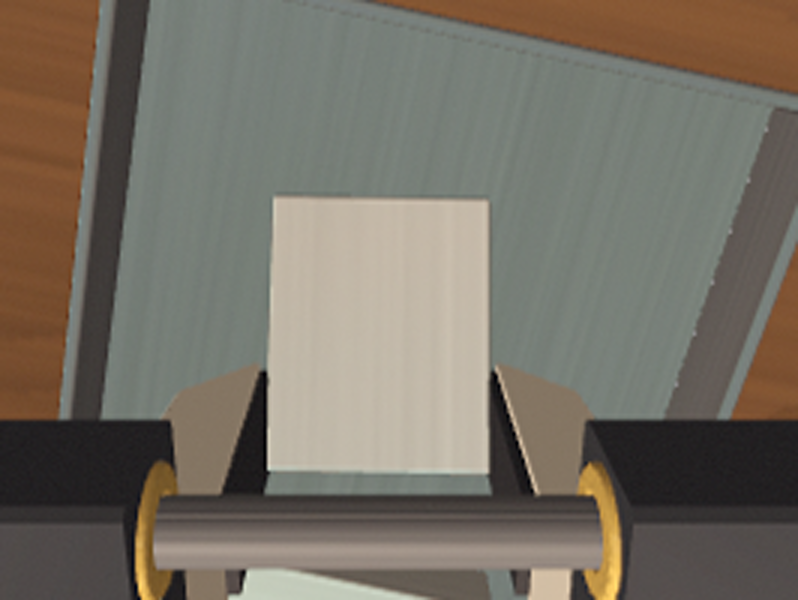

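The channel is unchanged in the fingers, over the open floor. The tray walls show at left, right and top, and one bar at the bottom edge. I'll lower it to first contact.

```bash
python3 -m inch '[[[0,0,5,0],[0,0,4,0],[0,0,3,0],[0,0,0,0]]]' 0.3 25
python3 -m inch '[[[0,0,2,0],[0,0,0,0]]]'
python3 -m inch '[[[0,0,2,0],[0,0,0,0]]]'
python3 -m inch '[[[0,0,2,0],[0,0,0,0]]]'
```

```text
time: 16.0
tool_pos: [0.5849, 0.2246, 0.0643]
tool_rot: [-3.142, -0.001, -2.928]
contact_force: [0.1, -0.5, -2.7]
opening: 0.0455
time: 16.25
tool_pos: [0.5851, 0.2246, 0.0627]
tool_rot: [-3.142, -0.0, -2.928]
contact_force: [0.2, -0.2, -2.7]
opening: 0.0453
time: 16.5
tool_pos: [0.5854, 0.2247, 0.0609]
tool_rot: [-3.142, 0.001, -2.928]
contact_force: [-0.5, -1.1, -2.0]
opening: 0.0454
time: 16.75
tool_pos: [0.5864, 0.225, 0.0602]
tool_rot: [3.142, 0.003, -2.928]
contact_force: [0.3, 0.7, 5.2]
opening: 0.0458
```

Contact was at about z = 0.060. I'll press on so it levels out, watching the force.

```bash
python3 -m inch '[[[0,0,2,0],[0,0,0,0]]]' 0.3 15
python3 -m inch '[[[0,0,2,0],[0,0,0,0]]]'
python3 -m inch '[[[0,0,2,0],[0,0,0,0]]]'
python3 -m inch '[[[0,0,2,0],[0,0,0,0]]]'
```

```text
time: 17.0
tool_pos: [0.5877, 0.2255, 0.0593]
tool_rot: [3.141, 0.007, -2.929]
contact_force: [1.8, 1.1, 8.9]
opening: 0.0455
time: 17.25
tool_pos: [0.5889, 0.2258, 0.0583]
tool_rot: [3.141, 0.01, -2.929]
contact_force: [3.5, 2.6, 10.7]
opening: 0.0457
time: 17.5
tool_pos: [0.5901, 0.2261, 0.0572]
tool_rot: [3.141, 0.013, -2.929]
contact_force: [5.7, 2.6, 13.5]
opening: 0.0459
time: 17.75
tool_pos: [0.5911, 0.2264, 0.0559]
tool_rot: [3.14, 0.016, -2.929]
contact_force: [7.5, 3.4, 15.9]
opening: 0.0459
```

```bash
python3 -m inch '[[[0,0,0,0],[0,0,0,0]]]' 0.3 7
python3 -m inch '[[[0,0,2,0],[0,0,0,0]]]'
python3 look.py w7
python3 - <<'E'
import cv2
a=cv2.imread("pics/w7_raw.png")[100:300,130:396]
cv2.imwrite("pics/w7c.png",cv2.resize(a,(798,600),interpolation=cv2.INTER_CUBIC))
E
```

```text
time: 18.0
tool_pos: [0.5884, 0.2257, 0.0537]
tool_rot: [3.141, 0.009, -2.929]
contact_force: [3.7, 3.0, 7.8]
opening: 0.0456
time: 18.25
tool_pos: [0.5882, 0.2257, 0.0514]
tool_rot: [3.141, 0.008, -2.929]
contact_force: [3.5, 2.4, 6.9]
opening: 0.0457
channel [210.2 255. ] 0.8
tray [212.2 257.3] 0.55
```

View pics/w7c.png

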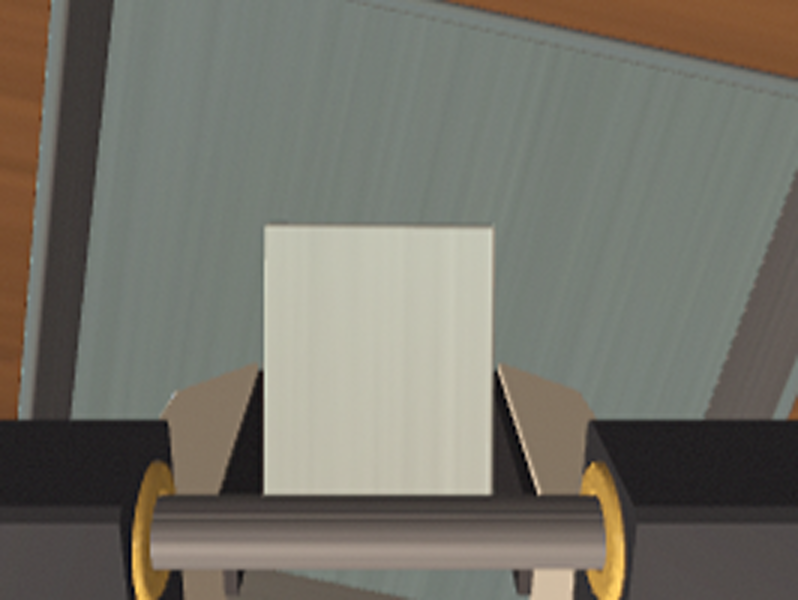

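The web now looks nearly level: sides parallel, corners (264,226) and (493,226), lower edge hidden behind the cross bar. I'll press until it bottoms out.

```bash
for i in 1 2 3; do python3 -m inch '[[[0,0,1.5,0],[0,0,0,0]]]' 0.3 7 | grep -E 'pos|force'; done
```

```text
tool_pos: [0.5882, 0.2257, 0.0499]
contact_force: [4.0, 1.3, 6.5]
tool_pos: [0.5882, 0.2257, 0.0484]
contact_force: [3.2, 1.4, 6.8]
tool_pos: [0.5883, 0.2257, 0.0469]
contact_force: [3.9, 3.2, 6.9]
```

```bash
python3 look.py w8
python3 - <<'E'
from h import *
import pickle
def edge(n):
    im=cv2.imread(f"pics/{n}_raw.png");k=pickle.load(open(n+".pkl","rb"))[0]
    m=(im.min(2)>165).astype(np.uint8);m[:,:200]=0;m[:,310:]=0;m[:150]=0;m[262:]=0
    # width of bright web per row
    rows=[r for r in range(150,262) if m[r].sum()>55]
    for r in (rows[0]+1,rows[0]+20,rows[0]+50,rows[-1]-1):
        c=np.where(m[r])[0];g=im[r].astype(float).mean(1)
        a,b=c[0],c[-1];wd=b-a+1
        depth=k["f"][0]*.046/wd
        p=k["E"]+k["M"]@(depth*np.array([((a+b)/2-k["c"][0])/k["f"][0],(r-k["c"][1])/k["f"][1],1]))
        print(n,r,a,b,np.round(p,4))
for n in("w6","w7","w8"): edge(n)
E
```

```text
pinch [306.2 237.3] 0.67
channel [214.9 258.2] 0.61
w6 182 221 291 [0.5538 0.2174 0.0655]
w6 201 220 291 [0.5645 0.2194 0.0716]
w6 231 220 291 [0.5823 0.2233 0.0775]
w6 255 219 291 [0.5953 0.2258 0.0844]
w7 177 219 293 [0.5512 0.2177 0.0477]
w7 196 218 293 [0.5613 0.2195 0.0534]
w7 226 218 293 [0.5782 0.2232 0.0591]
w7 260 218 308 [0.5814 0.2278 0.0893]
w8 183 218 294 [0.5535 0.2181 0.0485]
w8 202 218 294 [0.564  0.2204 0.0521]
w8 232 218 293 [0.5817 0.2239 0.0558]
w8 260 218 308 [0.5815 0.2278 0.0848]
```

```bash
cat > sub.py <<'E'
from h import *
import pickle
def tilt(n,r1=250):
    im=cv2.imread(f"pics/{n}_raw.png").astype(float).mean(2);k=pickle.load(open(n+".pkl","rb"))[0]
    def cross(p,i0):  # subpixel half-level crossing near i0
        lo,hi=p[:3].mean(),p[-3:].mean();t=(lo+hi)/2
        j=[i for i in range(len(p)-1) if (p[i]-t)*(p[i+1]-t)<=0][0];return i0+j+(t-p[j])/(p[j+1]-p[j])
    col=im[160:205,256];top=cross(im[165:200,256][np.argmax(np.abs(np.diff(im[165:200,256])))-5:][:11],165+np.argmax(np.abs(np.diff(im[165:200,256])))-5)
    L=[];Rr=[]
    for r in range(int(top)+4,r1,2):
        gl=np.diff(im[r,208:232]);gr=np.diff(im[r,282:304])
        def sp(g,o): g=np.abs(g);j=np.argmax(g);w=slice(max(j-2,0),j+3);return o+.5+(g[w]*np.arange(len(g))[w]).sum()/g[w].sum()
        L.append((r,sp(gl,208)));Rr.append((r,sp(gr,282)))
    def rob(a): a=np.array(a);f=np.polyfit(a[:,0],a[:,1],1);e=np.abs(a[:,1]-np.polyval(f,a[:,0]));a=a[e<max(.3,np.median(e)*2)];return np.polyfit(a[:,0],a[:,1],1)
    fl,fr=rob(L),rob(Rr)
    def res(v):
        B=rz(v[3])@R.from_euler('y',-v[4]).as_matrix();o=[]
        for sgn,f in((-1,fl),(1,fr)):
            for x in(-.0285,-.01,.0085):
                q=proj(k,v[:3]+B@[x,sgn*.023,0])[0];o.append(q[1]-np.polyval(f,q[0]))
        o.append(proj(k,v[:3]+B@[-.0285,0,0])[0][0]-top);return np.array(o)
    r=least_squares(res,np.r_[observe()["tool_pos"]+[0,0,.005],.2,.2]);v=r.x
    print(n,"web centre",np.round(v[:3],4),"yaw",round(v[3],3),"tilt deg",round(np.degrees(v[4]),1),"rms",r.cost**.5)
E
python3 -c "
from sub import *
for n in('w5','w6','w7','w8'): tilt(n)"
```

```text
w5 web centre [ 0.6093 -0.2016  0.2244] yaw 0.243 tilt deg 38.2 rms 1.1189638192393845e-13sub.py:7: RuntimeWarning: invalid value encountered in scalar divide
  j=[i for i in range(len(p)-1) if (p[i]-t)*(p[i+1]-t)<=0][0];return i0+j+(t-p[j])/(p[j+1]-p[j])
Traceback (most recent call last):
  File "sub.py", line 10, in tilt
    for r in range(int(top)+4,r1,2):
                   ~~~^^^^^
ValueError: cannot convert float NaN to integer
```

```bash
python3 -m inch '[[[0,0,0,0],[0,0,0,0],[0,0,0,0],[0,0,0,0]]]' 0.3 3
python3 -m inch '[[[0,0,0,0],[0,0,0,0],[0,0,0,0]]]' -0.25
python3 -m inch '[[[0,0,-20,0],[0,0,-30,0],[0,0,-35,0],[0,0,-35,0],[0,0,0,0]]]'
python3 look.py w9
python3 - <<'E'
from h import *
a=cv2.imread("pics/w9_raw.png")[100:300,130:396]
b,_=cam("side"); b=b[190:320,150:320]
cv2.imwrite("pics/w9c.png",np.vstack([cv2.resize(a,(400,300)),cv2.resize(b,(400,300),interpolation=cv2.INTER_CUBIC)]))
E
```

```text
time: 20.2
tool_pos: [0.5852, 0.2248, 0.0443]
tool_rot: [3.141, 0.0, -2.928]
contact_force: [1.6, 2.3, 3.1]
opening: 0.0458
time: 20.58
tool_pos: [0.5847, 0.2244, 0.0438]
tool_rot: [-3.141, -0.001, -2.928]
contact_force: [-0.3, -0.6, 0.3]
opening: 0.0578
time: 21.2
tool_pos: [0.5866, 0.225, 0.1675]
tool_rot: [3.142, 0.006, -2.928]
contact_force: [0.4, 0.2, 0.3]
opening: 0.0574
channel [174.  257.2] 0.79
channel [262.  237.5] 0.58
tray [200.8 254.4] 0.8
```

View pics/w9c.png

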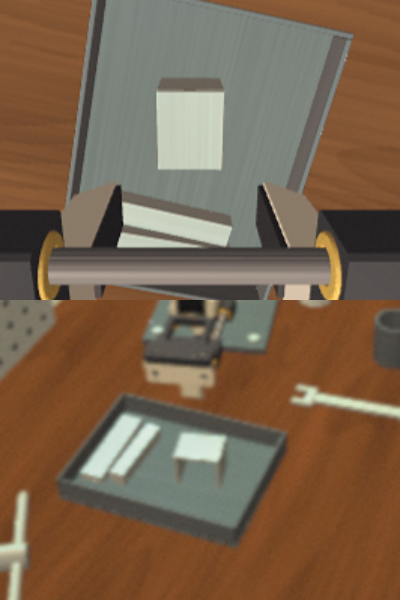

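The channel stands upright on both legs on the tray's open floor, clear of the bars (side crop at about (row 455, col 200)), and it's released. Next is the trigger. I'll check the handle position against w4 and compute the pinch pose.

```bash
python3 - <<'E'
from h import *
import pickle
k=pickle.load(open("w4.pkl","rb"))[0];g=np.load("grip.npy")
print(g)
M=rz(g[3])
for x,z in((-.015,.015),(.015,.015),(-.014,.0145)):
    p=g[:3]+(M@RG@np.array([x,.03,z])); print(x,z,np.round((proj(k,p)[0][::-1]-[130,100])*3))
t=g[:3]+M@np.array([.0005,-.015,-.006]); print("pinch TCP",t,"world yaw of tool y",g[3])
s=observe();print(s["tool_pos"],s["tool_rot"],s["qpos"])
E
python3 -m inch '[[[0,0,-50,0],[0,0,-50,0],[0,0,-50,0],[0,0,-40,0],[0,0,0,0]]]' -0.5
```

```text
[ 0.6256325  -0.19756633  0.18645829  0.20709405]
-0.015 0.015 [491. 180.]
0.015 0.015 [492. 288.]
-0.014 0.0145 [491. 184.]
pinch TCP [ 0.62920607 -0.21214301  0.18045829] world yaw of tool y 0.20709405451870525
[0.58479939 0.22452959 0.16336765] [-3.14148488e+00 -1.67917414e-03 -2.92842898e+00] [ 2.44349212e-01  5.79636157e-01  1.31527518e+00 -5.83697674e-05
  1.24836303e+00 -1.53959234e+00]
time: 22.22
tool_pos: [0.5861, 0.2249, 0.3578]
tool_rot: [3.141, 0.007, -2.928]
contact_force: [-0.3, 0.1, -0.3]
opening: 0.0689
```

```bash
python3 -m inch '[[[5,-35,0,0],[5,-45,0,0],[5,-45,0,0],[5,-45,0,0],[5,-45,0,0],[5,-45,0,0],[5,-45,0,0],[5,-45,0,0],[5,-45,0,0],[5,-41,0,0]]]'
python3 -m inch '[[[0,0,0,0.18],[0,0,0,0.18],[0,0,0,0.18],[0,0,0,0.18],[0,0,0,0.18],[0,0,0,0.18],[0,0,0,0.18],[0,0,0,0.18],[0,0,0,0.14],[0,0,0,0]]]'
python3 - <<'E'
from h import *
s=observe();T=rot(s["tool_rot"]);print(T.T@(np.array([.6292,-.2121,.1805])-s["tool_pos"])*1000,s["tool_rot"])
E
```

```text
time: 23.48
tool_pos: [0.6283, -0.2136, 0.3522]
tool_rot: [3.14, -0.002, -2.929]
contact_force: [1.2, 0.5, 0.2]
opening: 0.0688
time: 24.72
tool_pos: [0.6283, -0.212, 0.3526]
tool_rot: [-3.139, -0.002, 1.776]
contact_force: [-0.2, 0.2, -0.0]
opening: 0.0686
[ -0.57438372   1.22104321 172.05310893] [-3.13936392e+00 -1.64804585e-03  1.77595990e+00]
```

```bash
python3 -m inch '[[[0,1,40,0],[0,0,40,0],[0,0,30,0],[0,0,20,0],[0,0,0,0]]]'
python3 look.py w10
python3 - <<'E'
from h import *
import pickle
a=cv2.imread("pics/w10_raw.png")
k=pickle.load(open("w10.pkl","rb"))[0];g=np.load("grip.npy");M=rz(g[3])@RG
print("pinch proj",proj(k,g[:3]+M@[.006,-.007,0]))
cv2.imwrite("pics/w10c.png",cv2.resize(a,(800,600),interpolation=cv2.INTER_CUBIC))
E
```

```text
time: 25.35
tool_pos: [0.6285, -0.2114, 0.2217]
tool_rot: [-3.138, -0.003, 1.777]
contact_force: [-0.0, 0.2, -0.1]
opening: 0.0688
stand [158.3 223.1] 0.74
grip [198.6 252.5] 0.9
pinch [206.2 261.3] 0.77
channel [262.5 221. ] 0.92
channel [231.3 319.2] 0.8
tin [159.8 224.8] 0.82
pinch proj [[206.60725157 262.24149353]]
```

View pics/w10c.png

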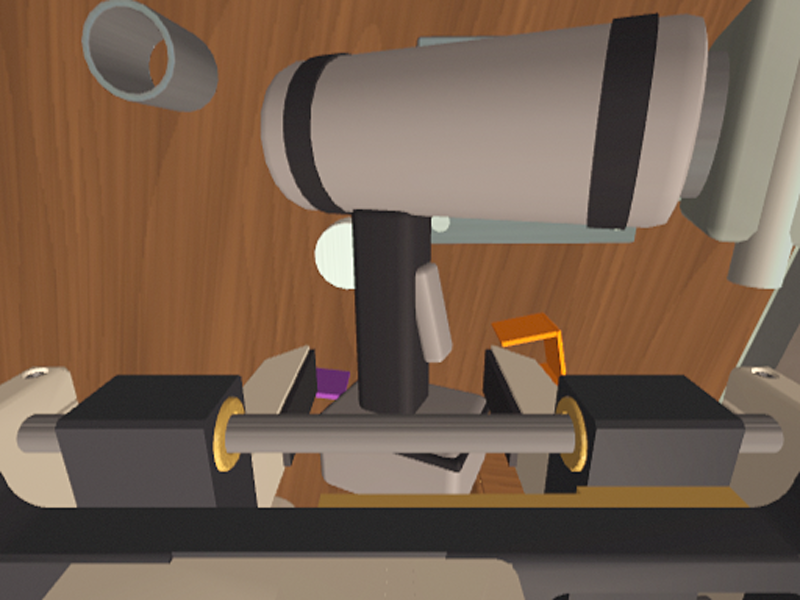

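The picture shows the handle and the free trigger between the open fingers. The computed pinch point (206.6,262.2) agrees with the network's (206.2,261.3). The clamp rod at right is clear. I'll lower and squeeze.

```bash
python3 -m inch '[[[0,0,15,0],[0,0,15,0],[0,0,11,0],[0,0,0,0]]]'
python3 -m inch '[[[0,0,0,0],[0,0,0,0],[0,0,0,0],[0,0,0,0]]]' 1 30
python3 -m inch '[[[0,0,0,0],[0,0,0,0]]]'
```

```text
time: 26.2
tool_pos: [0.6289, -0.2116, 0.1816]
tool_rot: [-3.139, -0.002, 1.775]
contact_force: [0.4, -0.6, -0.1]
opening: 0.0688
time: 26.7
tool_pos: [0.626, -0.2128, 0.1836]
tool_rot: [-3.134, -0.001, 1.774]
contact_force: [-13.6, -2.2, 6.1]
opening: 0.0382
time: 26.95
tool_pos: [0.626, -0.2128, 0.1835]
tool_rot: [-3.134, -0.001, 1.774]
contact_force: [-14.0, -2.6, 4.7]
opening: 0.0379
```

```bash
python3 -m inch '[[[0,-1.5,0,0],[0,-1.5,0,0],[0,0,0,0],[0,0,0,0]]]' 1 45
python3 -m inch '[[[0,0,0,0],[0,0,0,0],[0,0,0,0],[0,0,0,0],[0,0,0,0],[0,0,0,0],[0,0,0,0],[0,0,0,0],[0,0,0,0],[0,0,0,0]]]'
python3 look.py w11
python3 - <<'E'
import cv2
a=cv2.imread("pics/w11_raw.png")[110:310,130:396]
cv2.imwrite("pics/w11c.png",cv2.resize(a,(798,600),interpolation=cv2.INTER_CUBIC))
E
```

```text
time: 27.45
tool_pos: [0.6258, -0.2129, 0.1837]
tool_rot: [-3.14, 0.0, 1.774]
contact_force: [-5.8, -0.9, 2.3]
opening: 0.0374
time: 28.7
tool_pos: [0.6258, -0.2129, 0.1837]
tool_rot: [-3.14, 0.0, 1.774]
contact_force: [-6.9, -1.2, 2.1]
opening: 0.0375
grip [215.1 257.7] 0.68
pinch [228.1 265.1] 0.79
channel [243.4 329.1] 0.88
tin [162.3 225. ] 0.86
```

View pics/w11c.png

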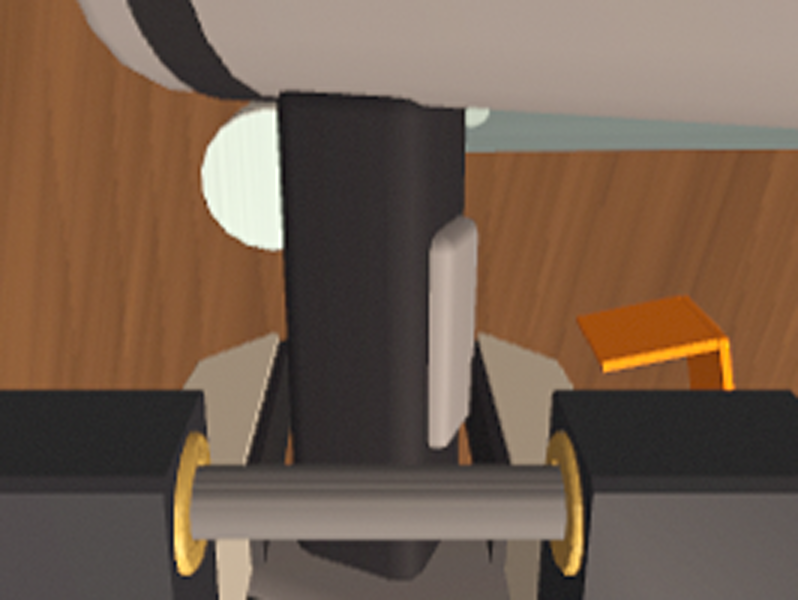

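The trigger blade now lies parallel to the handle (columns 430 to 475), where it was slanted about 0.24 rad when free. The opening stayed at 37.5 mm when the grip rose from 30 to 45 N, so the trigger is on its stop. It was held over 1.5 s; releasing and retreating.

```bash
python3 -m inch '[[[0,0,0,0],[0,0,0,0],[0,0,0,0],[0,0,0,0]]]' -0.5
python3 -m inch '[[[0,1.5,-10,0],[0,0,-20,0],[0,0,-30,0],[0,0,-30,0],[0,0,-30,0],[0,0,-20,0],[0,0,0,0],[0,0,0,0],[0,0,0,0],[0,0,0,0]]]'
python3 look.py w12
python3 - <<'E'
from h import *
a=cv2.imread("pics/w12_raw.png")[100:300,130:396]
b,_=cam("side"); b=b[190:320,150:320]
cv2.imwrite("pics/w12c.png",np.hstack([cv2.resize(x,(400,300),interpolation=cv2.INTER_CUBIC) for x in(a,b)]))
E
```

```text
time: 29.55
tool_pos: [0.6264, -0.2124, 0.1829]
tool_rot: [-3.141, -0.0, 1.775]
contact_force: [0.1, 0.3, -0.5]
opening: 0.0681
time: 30.8
tool_pos: [0.6279, -0.2121, 0.3225]
tool_rot: [-3.141, -0.001, 1.775]
contact_force: [-0.1, 0.1, 0.7]
opening: 0.0687
grip [164.9 251.4] 0.89
pinch [175.7 259.9] 0.8
pinch [166.8 252.1] 0.17
channel [229.8 225.8] 0.67
channel [203.4 311.2] 0.57
tin [147.6 230.4] 0.68
tray [147.1 231.2] 0.2
```

```bash
python3 -c "
from cell import *
print(hand_in())"
```

```text
the job is handed in; nothing more can be done
None
```

The channel is off the drill and standing in the scrap tray, and the trigger has been squeezed and let go. The job is handed in at about 31 s of the 72 s allowed, with no verdict reported.

- **Channel:** I gripped it by the ends of its web and eased it up along the handle's slant. The wrist force stayed at about 2 to 3 N, roughly the channel's own weight. I levelled it by pressing it gently on the tray floor and released it. The wrist and side views then showed it upright on both legs, in the open part and clear of the bars. My attempt to measure its tilt in the picture before release failed, so that check is by eye only.
- **Trigger:** I pinched it with the handle at 30 N, then 45 N, for more than 1.5 s. The fingers stopped at 37.5 mm and did not close further with the extra force. The picture showed the blade parallel to the handle, so I judged it fully home; I had no direct reading of its angle.
- **Release:** After opening, the tool force was near zero at 68 mm opening, and the arm retreated to about 0.32 m, touching nothing.
- **Not checked:** The picture limit was reached, so I did not view a final picture of the freed trigger or the tray.
- **Disagreement:** My first estimate of the drill's pose was wrong: the yaw was off, and the handle sits about 19 mm lower than I had assumed. Wrist views corrected both before I grasped.

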